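# Set up the double melting pot on the warming plate

### The job

Get the double melting pot ready: slide the handled pot across the warming plate from the plain ring to the middle of the triple-ringed warm zone, keeping its base down on the plate all the way (do not lift or tip it). Then stand the slim metal cup upright inside the pot, setting it down on the pot's floor rather than dropping it, and let go. Leave the jug, the mould block and the brush where they are.

Things in the scene. Friction and masses are not known exactly. Their poses are not given: they have to be found in the camera images.
- plate: Two-zone warming plate fixed to the bench: dark steel slab 300 x 460 mm, 24 mm thick, with an aluminium control strip (12 mm higher, two small knobs up to 24 mm above the plate's top) along its far (+x) edge, 111 to 146 mm from the centre. Origin: centre of the underside; x across the plate (away from the robot), y along its length, z up.
- warm_zone: Warm zone on the plate: three concentric white painted rings, flush, the outer one 148 mm in outer diameter, no obstacle. Origin: centre of the rings, on the plate's top surface (24 mm above the bench).
- rest_zone: Resting place on the plate: one plain white painted ring of 148 mm outer diameter, flush; the pot starts on it. Origin: centre, on the plate's top. Which end of the plate has which zone varies; the centres are about 230 mm apart.
- pot: Loose, low steel pot, about 0.5 kg, 110 mm outer diameter, 62 mm tall, wall 4 mm, floor 5 mm thick, open top (inner diameter 102 mm), with one straight black handle. Origin: centre of the underside; z up; the handle points along the pot's own -x.
- pot_grip (a point): Point in the middle of the pot's handle, 120 mm from the pot's axis along its -x and 50 mm above its underside. The handle is a level bar 20 mm wide, 14 mm high, from 75 to 170 mm from the pot's axis; free space all round and below. The point's x axis lies along the handle (pointing to the pot).
- cup: Slim plain aluminium cup, loose, about 0.12 kg, standing upright on the bench to one side of the plate (left or right varies): 100 mm tall, outer diameter 58 mm at the foot and 62 mm at the rim, wall 3 mm, open top, no handle. Origin: centre of the underside; z up.
- mould: Bystander: white two-part plaster mould block with two dark bands, 80 x 70 x 53 mm, on the other side of the plate from the cup. Origin: centre of the underside.
- jug: Bystander: white plastic jug with a handle, 110 mm in diameter, 130 mm tall, far right. Origin: centre of the underside.
- brush: Bystander: paint brush with a wooden handle lying on the bench, far left. Origin: underside, near its middle.
Not all that is in view belongs to the job. What is shaped like the cup but purple is not meant.

How it is judged:
By the outcome, as a careful person would: the job done as asked, in the order asked, and still so for the second after the job is handed in, with the robot touching nothing.
It also fails if it takes over 56 s, if anything falls off the work surface, if the arm or the gripper's body presses on something with over 40 N, if the wrist force passes 120 N, or if a joint passes its speed limit or range.

### The arm

A 6-joint arm with a two-finger parallel gripper is mounted at the origin on the work surface. World frame = base frame: x ahead of the robot, y to its left, z up, the work surface at z = 0. Lengths are in m, angles in rad, forces in N, time in s.
With the tool pointing down it reaches from about 0.35 to 0.85 m from the base axis. Payload 8.1 kg.
Tool frame: the origin (TCP) lies on the centre line of the jaws, within the pads' length; the fingertips stand 25 mm ahead of it and the grasp point (between the pads) lies 6 mm ahead of it; z points along the fingers, y is the direction in which the jaws open and shut (so a half turn about z gives the same grasp; the last joint's range is limited). The gripper opens to 85 mm and grips with 20 to 120 N. Pads are 22 mm wide; open, the fingers measure 114 mm over their backs; the gripper's body (76 mm by 85 mm) begins 54 mm behind the grasp point. The pads swing forward as they close: fully open they stand 13 mm farther back than shut.
Start: joints at [-1.424, 0.13, 1.488, -0, 1.523, -0.085], TCP at [0.138, -0.584, 0.231] pointing down, gripper open.
Joint ranges: [-2.96, 2.96], [-0.89, 2.26], [0.02, 2.5], [-1.34, 4.48], [0, 2.73], [-2.66, 2.66]. Speed limits (rad/s): [2.39, 2.39, 2.79, 3.14, 3.14, 3.14].

### API

Orientations are given as a rotation vector (axis times angle).
In Python, from plant import arm gives the robot as it stands. The module is installed in compiled form; this text tells all that it offers.
- The arm moves only by the tool apply_moves, never from a script. Its argument "targets" is a list of rows, each a list of 4 numbers: the shift along the tool's x, y, z in cm, then the turn about the tool's z in rad. A call has 1 to 8 rows; each row shifts and turns the pose as measured when the row begins, along the tool's axes as they then stand; what a row does not reach is not made up. A row lasts 1/8 s, in which the tool goes at most 62.5 mm and 10.7 degrees, less where a joint would pass 70% of its speed; a pose out of reach is approached as far as the arm can. A call with a gripper value outside its range is refused whole. "jaw" is the opening, from 0 (shut) to 1 (fully open), set as the call begins (left out, the last holds). The fingers move at their own pace and stop on an object; the grip force is fixed at half the most. Time passes only in rows, so rows that do not move let the fingers close. It gives the time, the measured TCP pose, the force and the opening at its end, in the units of the state.
- arm.get_obs(): the state, without advancing time (a new reading comes with each control period).
- arm.grab_frame(name): name is "side" or "top"; returns a dict with "image" (480x640x3 uint8, red, green, blue), "range_z" (480x640 float32, m along the optical axis (not along the pixel's ray), 0 where there is no reading), "fx", "fy", "cx", "cy" (pixels), "k1" (the pictures are not rectified: a ray, as slopes to the right and down, at radius r is drawn at 1 + k1 r^2 times it, then the intrinsics apply), "xyz" and "rotation" of the camera in the world. Camera axes: x right, y up, looking along -z (the intrinsics and any distortion apply to the point x, -y, -z); pixel columns grow to the right and rows downward; lengths in m; the calibration is good to about 2 mm. A picture is of the moment at which its call begins.
- arm.close_job(): hands the job in, once; it reports no verdict.
Trained networks look in a picture, given as the dict that the camera call returned (one of the last four; its "shot" number tells which), for a name from the list of things; names that differ only in an ending like _2 or _b are one class to them, and where a whole thing is asked for, a point or a joint stands for the part that bears it (a point fixed in the world has none). Each returns a list of dicts, best first, with "score" (0 to 1); they miss things now and then, are a little off and sometimes report something else, mostly with a low value. They report only what shows in the picture. A call takes as long as a camera call. They do not tell look-alikes from the thing itself.
- arm.search_frame(picture, thing): "xyz" ([x, y, z] in m, in world coordinates, good to about 4 mm: the middle of the surface that is visible of it).
The state is a dict: "time_s": time; "joint_positions": joint angles; "dq": joint speeds; "joint_torque": joint torques, N m; "ee_pos": TCP position; "ee_rot": TCP orientation; "ft_force": force on the tool from outside, world axes, zero at the start; "moment": the same for the moment, N m; "grip_width": opening from 0.0 (shut) to 1.0 (fully open).
Only numpy, scipy, OpenCV 4.12 (cv2) and the standard library are available. Lean on these libraries where they do the work, as an engineer would, in place of code of your own. Each camera call takes 0.05 s, during which the arm holds its last target.

## Working session

There is one attempt and no reset: what is moved stays moved. The work goes in short steps, Python scripts to look and compute and a tool call to move; the robot and the scene stay as the last step left them, time stands still between calls to the robot, and variables do not carry over. Pictures are saved under pics/ and viewed, and the job is handed in when it is done.

Besides the shell and the picture viewer there is one more tool, called after "Call:" as name(argument=value, ...), one argument or row to a line, values as JSON. apply_moves: Moves the arm, as the interface text tells. Its arguments: {"type":"object","properties":{"targets":{"type":"array"},"jaw":{"type":"number"}},"required":["targets"]}

```bash
mkdir -p pics
cat > h.py <<'E'
import numpy as np, cv2
from plant import arm
from scipy.spatial.transform import Rotation as R
def rot(r):
    r=np.array(r,float)
    return r if r.shape==(3,3) else (R.from_quat(r).as_matrix() if r.size==4 else R.from_rotvec(r).as_matrix())
def cloud(p):
    h,w=p['range_z'].shape
    K=np.array([[p['fx'],0,p['cx']],[0,p['fy'],p['cy']],[0,0,1]],float)
    u,v=np.meshgrid(np.arange(w),np.arange(h))
    xd=(u-p['cx'])/p['fx'];yd=(v-p['cy'])/p['fy']
    x,y=xd.copy(),yd.copy()
    for _ in range(30):
        f=1+p['k1']*(x*x+y*y);x=xd/f;y=yd/f
    z=p['range_z']
    P=np.stack([x*z,-y*z,-z],-1)@rot(p['rotation']).T+np.array(p['xyz'])
    P[z<=0]=np.nan
    return P
def save(p,n):cv2.imwrite('pics/'+n,p['image'][:,:,::-1])
E
python3 - <<'E'
from h import *
for n in('top','side'):
    p=arm.grab_frame(n);save(p,n+'0.png');P=cloud(p);np.save(n+'0.npy',P)
    print(n,p['xyz'],np.array(p['rotation']).shape,p['k1'],p['fx'])
    for t in('plate','warm_zone','rest_zone','pot','pot_grip','cup','mould','jug','brush'):
        print(t,[(np.round(d['xyz'],3).tolist(),round(d['score'],2)) for d in arm.search_frame(p,t)][:3])
print(arm.get_obs())
E
```

```text
top [ 0.38232241 -0.05061784  1.21438819] (3,) -0.07193312077221047 520.2988636251583
plate [([0.554, -0.022, 0.027], 0.84), ([0.487, -0.388, 0.053], 0.43)]
warm_zone [([0.587, 0.082, 0.026], 0.81)]
rest_zone [([0.56, -0.164, 0.028], 0.87), ([0.554, -0.158, 0.028], 0.71)]
pot [([0.556, -0.152, 0.025], 0.89)]
pot_grip [([0.553, -0.154, 0.031], 0.67)]
cup [([0.38, -0.464, 0.055], 0.93), ([0.488, -0.386, 0.054], 0.89), ([0.546, -0.503, 0.055], 0.59)]
mould [([0.468, 0.382, 0.054], 0.78)]
jug [([0.659, -0.398, 0.062], 0.64)]
brush [([0.678, 0.419, 0.02], 0.94)]
side [ 0.37099914 -1.27517679  0.80430744] (3,) -0.0071622244821662705 518.8075387100025
plate [([0.677, 0.396, 0.018], 0.72), ([0.536, -0.078, 0.022], 0.67)]
warm_zone []
rest_zone [([0.557, -0.196, 0.025], 0.64)]
pot [([0.552, -0.139, 0.059], 0.65)]
pot_grip [([0.553, -0.138, 0.063], 0.86), ([0.556, -0.197, 0.024], 0.59)]
cup [([0.386, -0.473, 0.064], 0.88), ([0.488, -0.404, 0.066], 0.69), ([0.548, -0.514, 0.066], 0.65)]
mould [([0.468, 0.362, 0.037], 0.74)]
jug [([0.649, -0.416, 0.083], 0.87)]
brush [([0.677, 0.395, 0.017], 0.65)]
{'time_s': 1.0, 'joint_positions': array([-1.42439702e+00,  1.30373029e-01,  1.48816954e+00,  1.77420482e-05,
        1.52302414e+00, -8.54012734e-02]), 'dq': array([-0.00103748, -0.00133473, -0.00043388, -0.00147469, -0.00049607,
       -0.00035697]), 'joint_torque': array([ 9.88220791e-05, -5.69326186e+01, -5.00879180e+01, -9.54239226e-05,
        1.19488635e-03, -2.39179974e-05]), 'ee_pos': array([ 0.1378673 , -0.58395831,  0.23132509]), 'ee_rot': array([3.12049088e+00, 3.63292609e-01, 2.90669011e-05]), 'ft_force': array([0.61974558, 0.80243234, 0.48417912]), 'moment': array([-0.05499177,  0.00096731,  0.00822525]), 'grip_width': 1.001273972600676}
```

View pics/top0.png

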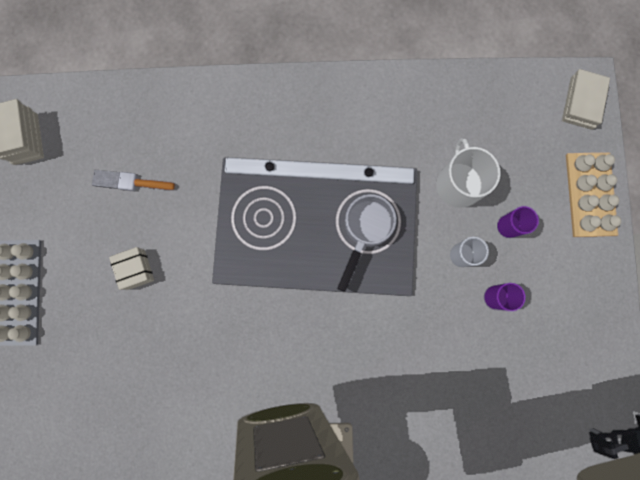

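View pics/side0.png

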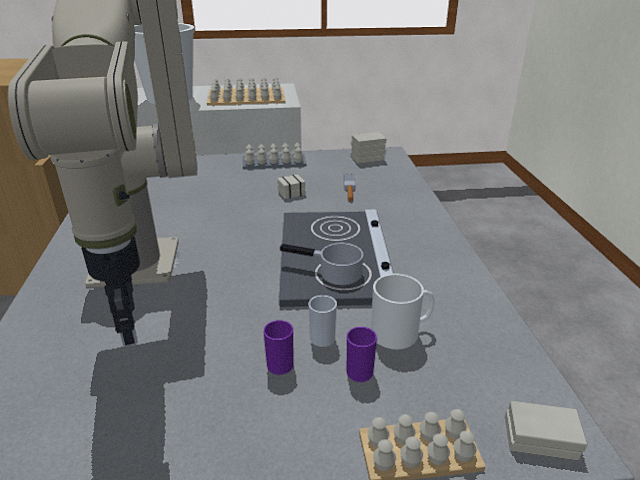

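Cup candidates in the top view are the metal cup (470,252), a purple cup (518,222) and another purple cup (505,297). The metal one fits because it is plain aluminium; the other two are purple. I'll check it in a crop and measure.

Run:
```python
from h import *
im=cv2.imread('pics/top0.png');P=np.load('top0.npy')
cv2.imwrite('pics/crop.png',np.hstack([cv2.resize(im[190:320,420:560],(400,372)),cv2.resize(im[140:300,210:420][:, :],(400,372))]))
from scipy.optimize import least_squares
def circ(X,r=None):
    f=lambda p:np.hypot(X[:,0]-p[0],X[:,1]-p[1])-(p[2] if r is None else r)
    s=least_squares(f,[*X.mean(0),.05][:3],loss='soft_l1',f_scale=.002);return s.x,np.sqrt(np.mean(s.fun**2)),len(X)
X=P.reshape(-1,3)
def near(c,r,z0,z1):
    m=(np.hypot(X[:,0]-c[0],X[:,1]-c[1])<r)&(X[:,2]>z0)&(X[:,2]<z1);return X[m]
print('plate z',np.nanmedian(P[270:285,230:320,2]),'bench',np.nanmedian(P[330:350,150:200,2]))
Q=near((.49,-.39),.06,.09,.11);print('cup rim',circ(Q),Q[:,2].mean())
Q=near((.555,-.155),.065,.078,.1);print('pot rim',circ(Q),Q[:,2].max(),Q[:,2].mean())
pc=circ(Q)[0][:2]
Q=near(pc,.19,.065,.1);d=np.hypot(*(Q[:,:2]-pc).T);Q=Q[(d>.085)]
m=Q.mean(0);print('handle',m,len(Q));u,s,vt=np.linalg.svd(Q[:,:2]-m[:2]);print(vt[0],np.degrees(np.arctan2(*(pc-m[:2])[::-1])),Q[:,2].min(),Q[:,2].max(),d.max())
# warm rings
g=im[:,:,1]
for (u0,v0) in[(263,218)]:
    roi=np.zeros_like(g);cv2.circle(roi,(u0,v0),40,255,-1)
    mk=(g>130)&(roi>0);Q=P[mk][:,:2]
    Q=Q[np.isfinite(Q[:,0])]
    c=Q.mean(0)
    for it in range(10):
        r=np.hypot(*(Q-c).T);s=Q[r>.06];c=circ(s)[0][:2]
    print('warm',c,circ(s),'allmean',Q.mean(0))
for nm,(c,z) in dict(purple1=((.546,-.503),.1),purple2=((.38,-.464),.1)).items():
    Q=near(c,.06,.09,.11);print(nm,circ(Q))
Q=near((.66,-.4),.09,.12,.14);print('jug',circ(Q))
```

```text
plate z 0.024510064770041695 bench 0.0001820868656726704
cup rim (array([ 0.48632135, -0.3776405 ,  0.0288523 ]), np.float64(0.001115618457061684), 191) 0.09839246186978572
pot rim (array([ 0.56286604, -0.16024833,  0.05306132]), np.float64(0.004191038993973638), 365) 0.09283335647083546 0.08524159707931854
handle [ 0.48492302 -0.1537339   0.0816075 ] 446
[-0.64309018  0.76579045] -4.777645705974418 0.06526029341462736 0.09989801884492078 0.18958617973065633
warm [0.5826883  0.08310898] (array([0.5826883 , 0.08310898, 0.07209008]), np.float64(0.0021779160213018602), 619) allmean [0.58195726 0.08336334]
purple1 (array([ 0.55125116, -0.49377072,  0.02884582]), np.float64(0.0012534298387935682), 210)
purple2 (array([ 0.38534242, -0.45205075,  0.02862728]), np.float64(0.0012520258256897997), 213)
jug (array([ 0.65226209, -0.38103694,  0.05294011]), np.float64(0.001361234952500906), 448)
```

View pics/crop.png

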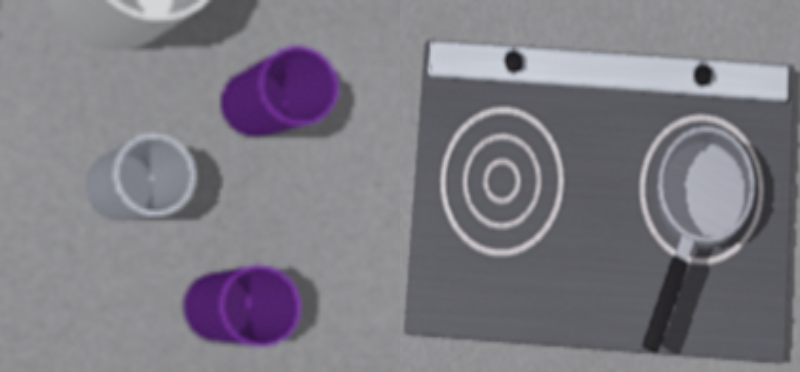

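The crop confirms that the cup at (470,252) is metal and has no handle. Its purple neighbours are at (518,222) and (505,297). The handle fit was contaminated, so I'm redoing it.

Run:
```python
from h import *
im=cv2.imread('pics/top0.png');P=np.load('top0.npy')
g=im.max(2)
roi=np.zeros(g.shape,bool);roi[235:295,325:375]=1
m=roi&(P[:,:,2]>.06)&(P[:,:,2]<.095)&(g<60)
Q=P[m];print(len(Q),Q.mean(0),np.median(Q[:,2]))
c=np.median(Q,0);u,s,vt=np.linalg.svd(Q[:,:2]-Q[:,:2].mean(0));print(vt[0],s)
d=vt[0]*np.sign(vt[0][0]);print('dir to pot',d,np.degrees(np.arctan2(d[1],d[0])))
mm=Q[:,:2].mean(0);t=(Q[:,:2]-mm)@d;print(t.min(),t.max(),'center if 120mm ahead',mm+d*(.1225+ (t.min()+t.max())/2))
# pot rim: outer points
X=P.reshape(-1,3)
from scipy.optimize import least_squares
for z0,z1 in((.08,.09),(.083,.088)):
  q=X[(np.hypot(X[:,0]-.56,X[:,1]+.155)<.075)&(X[:,2]>z0)&(X[:,2]<z1)]
  f=lambda p:np.hypot(q[:,0]-p[0],q[:,1]-p[1])-.053
  s=least_squares(f,[.56,-.155],loss='cauchy',f_scale=.002);print(s.x,len(q),np.median(abs(s.fun)))
# Hough in image also
for n,(u,v) in dict(a=(375,222)).items():pass
P2=np.load('side0.npy');X=P2.reshape(-1,3)
q=X[(np.hypot(X[:,0]-.56,X[:,1]+.155)<.075)&(X[:,2]>.08)&(X[:,2]<.09)]
f=lambda p:np.hypot(q[:,0]-p[0],q[:,1]-p[1])-.053
s=least_squares(f,[.56,-.155],loss='cauchy',f_scale=.002);print('side',s.x,len(q),np.median(abs(s.fun)))
q=X[(np.hypot(X[:,0]-.487,X[:,1]+.378)<.06)&(X[:,2]>.094)&(X[:,2]<.105)]
f=lambda p:np.hypot(q[:,0]-p[0],q[:,1]-p[1])-.0295
s=least_squares(f,[.487,-.378],loss='cauchy',f_scale=.002);print('side cup',s.x,len(q),np.median(abs(s.fun)))
o=arm.get_obs();print(R.from_rotvec(o['ee_rot']).as_matrix().round(3))
```

```text
358 [ 0.45076853 -0.109492    0.08142097] 0.08138432721134048
[-0.91139408  0.41153472] [0.49036433 0.10389196]
dir to pot [ 0.91139408 -0.41153472] -24.3012798243149
-0.045402225015188896 0.04474365399051549 center if 120mm ahead [ 0.56211419 -0.15976949]
[ 0.56344079 -0.16053299] 332 0.0011852799749999463
[ 0.56362119 -0.1604841 ] 234 0.0011051071017893176
side [ 0.56289946 -0.16236913] 228 0.0013661330933535491
side cup [ 0.48554068 -0.38030798] 160 0.0009247922158606495
[[ 0.973  0.23   0.   ]
 [ 0.23  -0.973 -0.   ]
 [ 0.     0.    -1.   ]]
```

Call:
apply_moves(
  targets=[
    [4.2, -3.9, 0, 0],
    [4.2, -3.9, 0, 0],
    [4.2, -3.9, 0, 0],
    [4.2, -3.9, 0, 0],
    [4.2, -3.9, 0, 0],
    [4.2, -3.9, 0, 0],
    [4.2, -3.9, 0, 0],
    [4.2, -3.9, 0, 0],
  ],
  jaw=1,
)

```text
time_s: 2.0
ee_pos: [0.3988, -0.1954, 0.2314]
ee_rot: [3.119, 0.351, 0.005]
ft_force: [0.6, -0.9, 0.4]
grip_width: 0.999
```

Call:
apply_moves(
  targets=[
    [0, 0, 0, 0.16],
    [0, 0, 0, 0.16],
    [0, 0, 0, 0.16],
    [0, 0, 0, 0.16],
    [0, 0, 0, 0],
  ],
)

```text
time_s: 2.62
ee_pos: [0.4016, -0.1901, 0.2323]
ee_rot: [3.07, -0.661, 0.009]
ft_force: [-0.3, -1.4, 0.1]
grip_width: 0.998
```

```bash
cat >> h.py <<'E'
def to(x,y,z,yawdeg):
    o=arm.get_obs();M=R.from_rotvec(o['ee_rot']).as_matrix()
    yaw=np.degrees(np.arctan2(M[1,0],M[0,0]))
    print('t',o['time_s'],'pos',o['ee_pos'].round(4),'yaw',yaw.round(2),'zax',M[:,2].round(4),'F',o['ft_force'].round(1),'w',round(o['grip_width'],3),'j6',o['joint_positions'][5].round(2))
    print('shift cm',(M.T@(np.array([x,y,z])-o['ee_pos'])*100).round(2),'turn',np.radians(yaw-yawdeg).round(3))
E
python3 -c "
from h import *
to(.4537,-.1113,.081,-24.3)"
```

```text
t 2.625 pos [ 0.4016 -0.1901  0.2323] yaw -24.3 zax [ 0.0057 -0.0023 -1.    ] F [-0.3 -1.4  0.1] w 0.998 j6 1.44
shift cm [ 1.41 -9.32 15.14] turn 0.0
```

Call:
apply_moves(
  targets=[
    [0.7, -4.6, 2, 0],
    [0.7, -4.7, 2, 0],
    [0, 0, 4, 0],
    [0, 0, 4, 0],
    [0, 0, 0, 0],
  ],
  jaw=0.8,
)

```text
time_s: 3.25
ee_pos: [0.4561, -0.11, 0.1113]
ee_rot: [3.075, -0.63, 0.016]
ft_force: [0.1, 0.7, -0.5]
grip_width: 0.795
```

```bash
python3 -c "
from h import *
to(.4537,-.1113,.081,-24.3)
p=arm.grab_frame('side');save(p,'s1.png')"
```

```text
t 3.25 pos [ 0.4561 -0.11    0.1113] yaw -23.17 zax [ 0.0098 -0.0044 -0.9999] F [ 0.1  0.7 -0.5] w 0.795 j6 1.63
shift cm [-0.2   0.21  3.03] turn 0.02
```

View pics/s1.png

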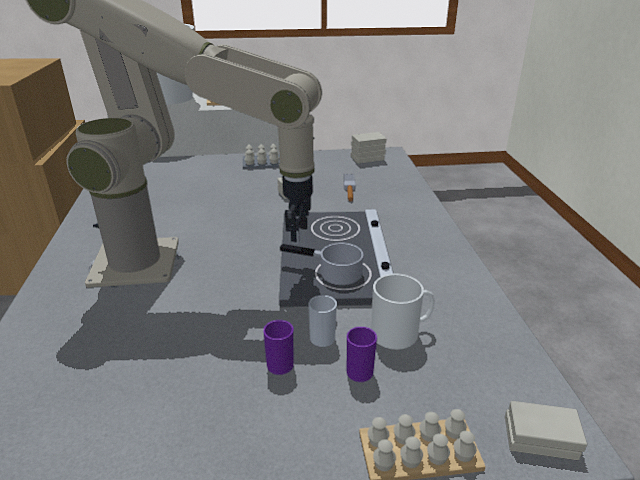

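The side view shows the gripper at (295,235), right over the handle (295,250). I'll lower it and grip.

Call:
apply_moves(
  targets=[
    [-0.2, 0.2, 1.5, 0.02],
    [0, 0, 1.5, 0],
    [0, 0, 0, 0],
  ],
)

```text
time_s: 3.68
ee_pos: [0.4578, -0.1136, 0.086]
ee_rot: [3.067, -0.662, 0.032]
ft_force: [-0.1, 0.7, 0.1]
grip_width: 0.799
```

```bash
python3 -c "
from h import *
to(.4537,-.1113,.081,-24.3)"
```

```text
t 3.675 pos [ 0.4578 -0.1136  0.086 ] yaw -24.37 zax [ 0.0193 -0.008  -0.9998] F [-0.1  0.7  0.1] w 0.799 j6 1.65
shift cm [-0.48 -0.04  0.49] turn -0.001
```

Call:
apply_moves(
  targets=[
    [-0.4, 0, 0.4, 0],
    [0, 0, 0, 0],
  ],
)

```text
time_s: 3.92
ee_pos: [0.4545, -0.1122, 0.0824]
ee_rot: [3.067, -0.662, 0.034]
ft_force: [-1.1, -0.2, -0.2]
grip_width: 0.801
```

Call:
apply_moves(
  targets=[
    [0, 0, 0, 0],
    [0, 0, 0, 0],
    [0, 0, 0, 0],
    [0, 0, 0, 0],
    [0, 0, 0, 0],
    [0, 0, 0, 0],
  ],
  jaw=0,
)

```text
time_s: 4.68
ee_pos: [0.4552, -0.1124, 0.0834]
ee_rot: [3.067, -0.662, 0.037]
ft_force: [-1.1, 0.9, 0.9]
grip_width: -0.008
```

```bash
cat >> h.py <<'E'
def fitpot(c0,zoff=0):
    from scipy.optimize import least_squares
    for n in('top','side'):
        p=arm.grab_frame(n);X=cloud(p).reshape(-1,3);globals()['last_'+n]=p
        q=X[(np.hypot(X[:,0]-c0[0],X[:,1]-c0[1])<.07)&(X[:,2]>.08)&(X[:,2]<.092)]
        s=least_squares(lambda a:np.hypot(q[:,0]-a[0],q[:,1]-a[1])-.053,c0,loss='cauchy',f_scale=.002)
        r=q[abs(s.fun)<.003]
        A=np.c_[r[:,:2]-s.x,np.ones(len(r))];k=np.linalg.lstsq(A,r[:,2],rcond=None)[0]
        print(n,'pot',s.x.round(4),len(q),np.median(abs(s.fun)).round(4),'rim plane',k.round(4));save(p,'last_%s.png'%n)
E
python3 -c "
from h import *
to(.4537,-.1113,.081,-24.3);fitpot((.563,-.161))"
```

```text
t 4.675 pos [ 0.4552 -0.1124  0.0834] yaw -24.36 zax [ 0.0219 -0.009  -0.9997] F [-1.1  0.9  0.9] w -0.008 j6 1.65
shift cm [-0.19 -0.03  0.24] turn -0.001
top pot [ 0.5632 -0.1604] 201 0.0012 rim plane [-0.0062  0.0008  0.0861]
side pot [ 0.5631 -0.1625] 219 0.0014 rim plane [-0.002   0.0019  0.0838]
```

```bash
python3 -c "
import cv2
a=cv2.imread('pics/last_side.png')[180:310,230:420];b=cv2.imread('pics/last_top.png')[150:310,280:440]
cv2.imwrite('pics/c2.png',cv2.resize(a,(780,534)));cv2.imwrite('pics/c3.png',cv2.resize(b,(600,600)))"
```

```text
(no output)
```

View pics/c2.png

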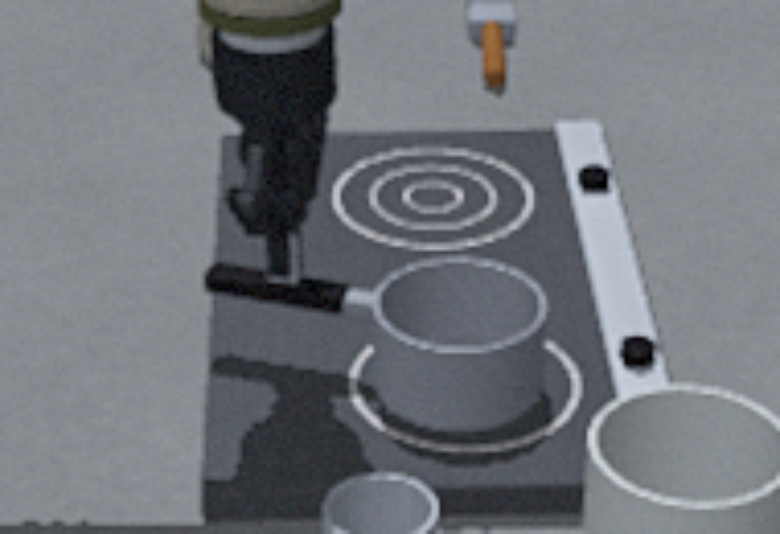

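View pics/c3.png

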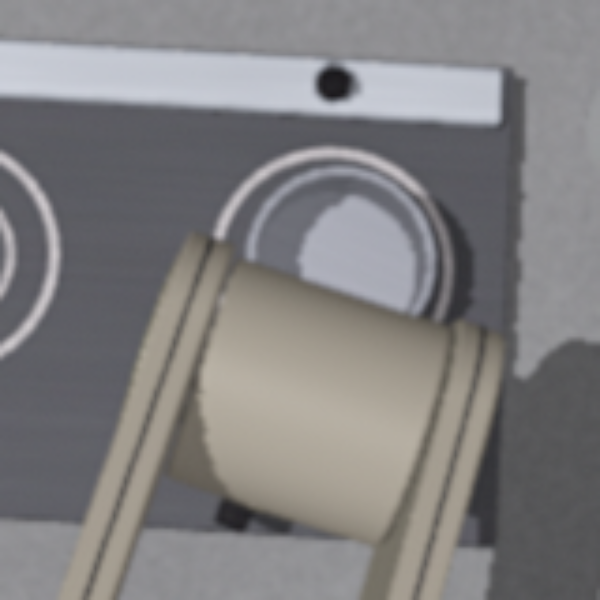

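The jaws shut without gripping anything. In the side crop the fingertip (285,275) sits at or behind the handle's top edge. I'll measure the fingertip against the handle.

Run:
```python
from h import *
p=arm.grab_frame('side');P=cloud(p)
# crop coords -> full: x=230+u/4.105, y=180+v/4.105
for v in range(232,258):
    print(v,[ (P[v,u]*1000).round().tolist() for u in (290,294,298,300,302)])
im=p['image']
print([im[v,299].tolist() for v in range(236,256)])
print([(P[v,286]*1000).round().tolist() for v in range(244,256)])
```

```text
232 [[431.0, -159.0, 158.0], [441.0, -167.0, 162.0], [452.0, -147.0, 149.0], [458.0, -133.0, 141.0], [464.0, -125.0, 136.0]]
233 [[nan, nan, nan], [441.0, -166.0, 158.0], [452.0, -150.0, 148.0], [458.0, -130.0, 136.0], [464.0, -126.0, 134.0]]
234 [[432.0, -150.0, 147.0], [441.0, -158.0, 151.0], [452.0, -151.0, 146.0], [458.0, -133.0, 135.0], [464.0, -125.0, 130.0]]
235 [[432.0, -146.0, 142.0], [441.0, -153.0, 145.0], [452.0, -150.0, 143.0], [458.0, -136.0, 134.0], [463.0, -130.0, 130.0]]
236 [[432.0, -142.0, 136.0], [442.0, -138.0, 133.0], [452.0, -150.0, 139.0], [457.0, -147.0, 138.0], [464.0, -124.0, 123.0]]
237 [[442.0, 44.0, 23.0], [442.0, -140.0, 131.0], [452.0, -147.0, 135.0], [457.0, -142.0, 131.0], [464.0, -121.0, 119.0]]
238 [[441.0, 39.0, 23.0], [453.0, 39.0, 22.0], [452.0, -145.0, 131.0], [458.0, -124.0, 118.0], [464.0, -124.0, 117.0]]
239 [[441.0, 30.0, 25.0], [453.0, 34.0, 21.0], [453.0, -128.0, 118.0], [458.0, -124.0, 115.0], [463.0, -126.0, 116.0]]
240 [[440.0, 26.0, 24.0], [452.0, 27.0, 22.0], [453.0, -121.0, 111.0], [458.0, -125.0, 113.0], [464.0, -123.0, 111.0]]
241
[... 1835 characters left out ...]
462.0, -63.0, 23.0], [467.0, -64.0, 24.0]]
257 [[434.0, -63.0, 22.0], [445.0, -65.0, 23.0], [456.0, -62.0, 20.0], [461.0, -72.0, 26.0], [467.0, -71.0, 25.0]]
[[8, 15, 15], [21, 23, 25], [10, 8, 18], [15, 16, 23], [22, 22, 30], [23, 23, 31], [0, 0, 12], [19, 25, 29], [35, 33, 32], [21, 20, 30], [12, 6, 13], [56, 57, 61], [72, 78, 83], [29, 26, 30], [21, 20, 19], [11, 11, 12], [11, 14, 19], [8, 7, 12], [64, 69, 70], [95, 97, 106]]
[[427.0, 6.0, 23.0], [423.0, -94.0, 81.0], [423.0, -97.0, 80.0], [422.0, -103.0, 81.0], [422.0, -108.0, 80.0], [422.0, -108.0, 77.0], [422.0, -104.0, 72.0], [422.0, -105.0, 69.0], [425.0, -36.0, 22.0], [424.0, -45.0, 25.0], [424.0, -46.0, 22.0], [424.0, -54.0, 24.0]]
```

The point cloud has the fingertips ending at z≈0.084, directly on top of the handle (top at 0.081). The TCP reads z 0.083, so the tips are about 25 mm higher than the description says. I'll open the jaws and check this away from the handle.

Call:
apply_moves(
  targets=[
    [0, 0, -2, 0],
    [0, 0, -2, 0],
    [0, 0, 0, 0],
  ],
)

```text
time_s: 5.2
ee_pos: [0.4539, -0.1119, 0.1237]
ee_rot: [3.067, -0.662, 0.035]
ft_force: [1.3, -0.2, 0.4]
grip_width: 0.001
```

Run:
```python
from h import *
to(.4537,-.1113,.081,-24.3)
p=arm.grab_frame('side');P=cloud(p)
im=p['image'];cv2.imwrite('pics/c4.png',cv2.resize(im[150:290,230:390,::-1],(800,600+100))[:600])
q=P[150:270,240:360].reshape(-1,3);o=arm.get_obs()['ee_pos']
m=(np.hypot(q[:,0]-o[0],q[:,1]-o[1])<.03)&(q[:,2]>.085)
q=q[m];q=q[q[:,2].argsort()];print((q[:12]*1000).round())
```

```text
t 5.2 pos [ 0.4539 -0.1119  0.1237] yaw -24.36 zax [ 0.0209 -0.0086 -0.9997] F [ 1.3 -0.2  0.4] w 0.001 j6 1.65
shift cm [-0.14 -0.04  4.27] turn -0.001
[[ 454. -116.  123.]
 [ 459. -117.  123.]
 [ 449. -116.  123.]
 [ 451. -118.  124.]
 [ 456. -118.  124.]
 [ 447. -113.  124.]
 [ 459. -115.  125.]
 [ 461. -121.  125.]
 [ 449. -115.  126.]
 [ 468. -111.  128.]
 [ 462. -121.  128.]
 [ 444. -114.  128.]]
```

View pics/c4.png

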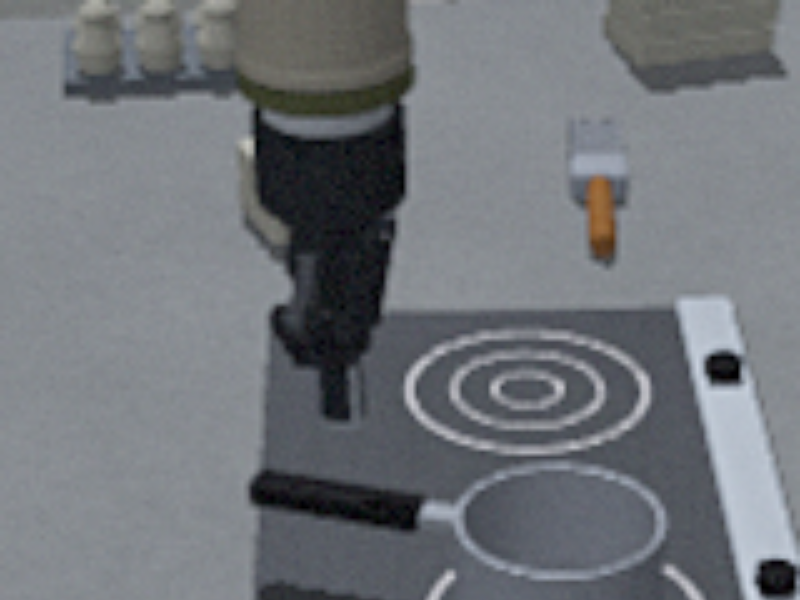

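Confirmed: the shut tip is at z 0.123 while the reading is 0.1237, so the reported point is the shut fingertip. The grasp centre is then about 19 mm above the reading, and I should grip at a reading of about 0.056.

Call:
apply_moves(
  targets=[
    [0, 0, 0, 0],
    [0, 0, 0, 0],
    [0, 0, 0, 0],
    [0, 0, 2, 0],
    [0, 0, 2, 0],
    [-0.2, 0, 1.5, 0],
    [-0.1, 0, 1, 0],
    [0, 0, 0, 0],
  ],
  jaw=0.7,
)

```text
time_s: 6.25
ee_pos: [0.4497, -0.1101, 0.0522]
ee_rot: [3.068, -0.662, 0.025]
ft_force: [-0.2, 0.4, -0.1]
grip_width: 0.7
```

```bash
python3 -c "
from h import *
to(.4537,-.1113,.056,-24.3)"
```

```text
t 6.25 pos [ 0.4497 -0.1101  0.0522] yaw -24.36 zax [ 0.0151 -0.0065 -0.9999] F [-0.2  0.4 -0.1] w 0.7 j6 1.65
shift cm [ 0.42 -0.06 -0.37] turn -0.001
```

Call:
apply_moves(
  targets=[
    [0.4, 0, -0.3, 0],
    [0, 0, 0, 0],
    [0, 0, 0, 0],
  ],
)

```text
time_s: 6.62
ee_pos: [0.455, -0.1125, 0.0573]
ee_rot: [3.067, -0.662, 0.03]
ft_force: [-0.1, -0.3, 0.2]
grip_width: 0.698
```

Call:
apply_moves(
  targets=[
    [0, 0, 0, 0],
    [0, 0, 0, 0],
    [0, 0, 0, 0],
    [0, 0, 0, 0],
    [0, 0, 0, 0],
    [0, 0, 0, 0],
  ],
  jaw=0,
)

```text
time_s: 7.38
ee_pos: [0.4555, -0.1126, 0.0581]
ee_rot: [3.067, -0.662, 0.032]
ft_force: [-0.2, -0.2, 0.8]
grip_width: 0.22
```

```bash
python3 -c "
from h import *
to(.4537+.0195,-.1113+.244,.056,-24.3);fitpot((.563,-.161))"
```

```text
t 7.375 pos [ 0.4555 -0.1126  0.0581] yaw -24.35 zax [ 0.0191 -0.0079 -0.9998] F [-0.2 -0.2  0.8] w 0.22 j6 1.65
shift cm [ -8.5  -23.07   0.05] turn -0.001
top pot [ 0.5635 -0.1606] 203 0.0011 rim plane [-0.0174  0.0065  0.0864]
side pot [ 0.5632 -0.1624] 235 0.0015 rim plane [ 0.0046 -0.0001  0.0835]
```

Gripped: the opening of 0.22 is about 19 mm, which matches the handle. I'll slide gently, watching z and force.

Call:
apply_moves(
  targets=[
    [-0.2, -0.5, 0.02, 0],
    [-0.35, -0.95, 0.02, 0],
    [-0.35, -0.95, 0.02, 0],
    [-0.35, -0.95, 0.02, 0],
  ],
)

```text
time_s: 7.98
ee_pos: [0.4588, -0.0765, 0.0577]
ee_rot: [3.064, -0.665, 0.036]
ft_force: [0.5, -3.9, 3.4]
grip_width: 0.218
```

```bash
python3 -c "
from h import *
to(.4555+.0192,-.1126+.2445,.0578,-24.35)"
```

```text
t 7.975 pos [ 0.4588 -0.0765  0.0577] yaw -24.47 zax [ 0.0209 -0.0105 -0.9997] F [ 0.5 -3.9  3.4] w 0.218 j6 1.73
shift cm [ -7.19 -19.63  -0.19] turn -0.002
```

Call:
apply_moves(
  targets=[
    [-0.45, -1.25, 0, 0],
    [-0.45, -1.25, 0, 0],
    [-0.45, -1.25, 0, 0],
    [-0.45, -1.25, 0, 0],
    [-0.45, -1.25, 0, 0],
    [-0.45, -1.25, 0, 0],
  ],
)

```text
time_s: 8.72
ee_pos: [0.466, 0.0087, 0.0575]
ee_rot: [3.064, -0.663, 0.037]
ft_force: [0.0, -4.7, 3.1]
grip_width: 0.22
```

```bash
python3 -c "
from h import *
to(.4555+.0192,-.1126+.2445,.0578,-24.35)"
```

```text
t 8.725 pos [0.466  0.0087 0.0575] yaw -24.43 zax [ 0.0218 -0.0113 -0.9997] F [ 0.  -4.7  3.1] w 0.22 j6 1.92
shift cm [ -4.3  -11.58  -0.15] turn -0.001
```

Tracking well: z is steady, and the pot is lightly pressed down at 3 N.

Call:
apply_moves(
  targets=[
    [-0.45, -1.25, 0, 0],
    [-0.45, -1.25, 0, 0],
    [-0.45, -1.25, 0, 0],
    [-0.45, -1.25, 0, 0],
    [-0.45, -1.25, 0, 0],
    [-0.45, -1.25, 0, 0],
  ],
)

```text
time_s: 9.48
ee_pos: [0.4731, 0.0933, 0.0572]
ee_rot: [3.063, -0.663, 0.038]
ft_force: [-0.8, -5.2, 5.2]
grip_width: 0.218
```

```bash
python3 -c "
from h import *
to(.4555+.0192,-.1126+.2445,.0578,-24.35)"
```

```text
t 9.475 pos [0.4731 0.0933 0.0572] yaw -24.44 zax [ 0.0224 -0.0122 -0.9997] F [-0.8 -5.2  5.2] w 0.218 j6 2.1
shift cm [-1.45 -3.58 -0.11] turn -0.002
```

Call:
apply_moves(
  targets=[
    [-0.4, -1.0, -0.02, 0],
    [-0.4, -1.0, -0.02, 0],
    [-0.3, -0.7, -0.01, 0],
    [-0.15, -0.4, 0, 0],
    [0, 0, 0.01, 0],
  ],
)

```text
time_s: 10.1
ee_pos: [0.4742, 0.13, 0.0572]
ee_rot: [3.063, -0.661, 0.037]
ft_force: [-0.0, -4.7, 6.2]
grip_width: 0.223
```

Run:
```python
from h import *
to(.4555+.0192,-.1126+.2445,.0578,-24.35);fitpot((.582,.08))
```

```text
t 10.1 pos [0.4742 0.13   0.0572] yaw -24.36 zax [ 0.0216 -0.0125 -0.9997] F [-0.  -4.7  6.2] w 0.223 j6 2.18
shift cm [-0.03 -0.19 -0.07] turn -0.0
top pot [0.5816 0.081 ] 287 0.0012 rim plane [ 0.0145 -0.0164  0.0864]
side pot [0.5817 0.0794] 169 0.0018 rim plane [ 0.0078 -0.011   0.0838]
```

View pics/last_top.png

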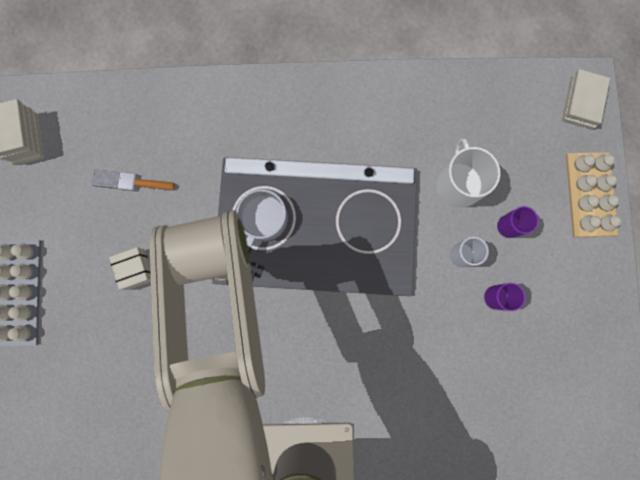

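Call:
apply_moves(
  targets=[
    [0, -0.2, 0, 0],
    [0, -0.12, 0, 0],
    [0, 0, 0, 0],
  ],
)

```text
time_s: 10.58
ee_pos: [0.4751, 0.1326, 0.0572]
ee_rot: [3.062, -0.663, 0.035]
ft_force: [-0.2, -4.7, 4.8]
grip_width: 0.224
```

Call:
apply_moves(
  targets=[
    [0, 0, 0, 0],
    [0, 0, 0, 0],
    [0, 0, 0, 0],
    [0, 0, 0, 0],
  ],
  jaw=0.65,
)

```text
time_s: 11.08
ee_pos: [0.4729, 0.1341, 0.0553]
ee_rot: [3.063, -0.662, 0.028]
ft_force: [0.5, 0.3, -0.5]
grip_width: 0.65
```

Call:
apply_moves(
  targets=[
    [0, 0, -1.5, 0],
    [0, 0, -3, 0],
    [0, 0, -5, 0],
    [0, 0, -5, 0],
    [0, 0, 0, 0],
  ],
)

```text
time_s: 11.7
ee_pos: [0.4702, 0.1359, 0.2087]
ee_rot: [3.064, -0.662, 0.03]
ft_force: [1.0, 0.0, -0.1]
grip_width: 0.65
```

Run:
```python
from h import *
to(.486,-.379,.2,-24.35);fitpot((.582,.08))
```

```text
t 11.7 pos [0.4702 0.1359 0.2087] yaw -24.37 zax [ 0.0172 -0.0103 -0.9998] F [ 1.   0.  -0.1] w 0.65 j6 2.18
shift cm [22.66 46.25  1.43] turn -0.0
top pot [0.5829 0.083 ] 326 0.0012 rim plane [0.0012 0.0019 0.0862]
side pot [0.5826 0.0811] 164 0.0018 rim plane [ 0.0009 -0.0024  0.0835]
```

View pics/last_side.png

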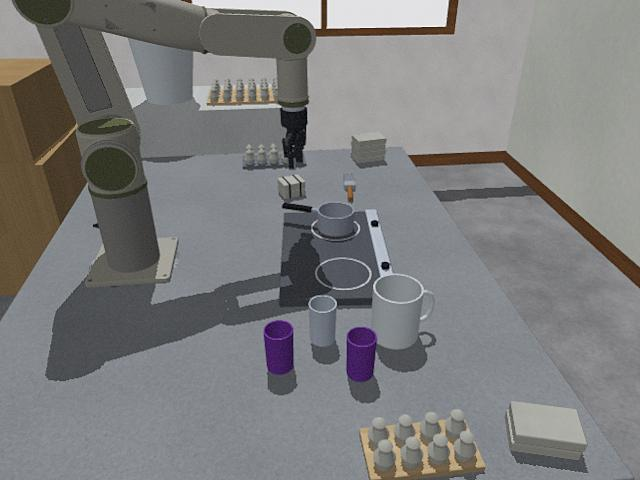

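The pot is down and flat at (0.583, 0.083), against a ring centre of (0.583, 0.083). In the side view it sits inside the triple ring at (335,220). Next is the metal cup at (322,320).

Call:
apply_moves(
  targets=[
    [2.5, 5.1, 0, 0],
    [2.5, 5.1, 0, 0],
    [2.5, 5.1, 0, 0],
    [2.5, 5.1, 0, 0],
    [2.5, 5.1, 0, 0],
    [2.5, 5.1, 0, 0],
    [2.5, 5.1, 0, 0],
    [2.5, 5.1, 0, 0],
  ],
  jaw=1,
)

```text
time_s: 12.8
ee_pos: [0.4759, -0.3254, 0.1946]
ee_rot: [3.07, -0.649, -0.012]
ft_force: [1.3, 0.6, 0.0]
grip_width: 0.999
```

Call:
apply_moves(
  targets=[
    [1, 2, 0, 0],
    [0, 0, 0, 0],
    [0, 0, 0, 0],
  ],
)

```text
time_s: 13.18
ee_pos: [0.4733, -0.3499, 0.1886]
ee_rot: [-3.072, 0.658, 0.025]
ft_force: [0.2, 0.8, -0.5]
grip_width: 0.999
```

Run:
```python
from h import *
to(.486,-.379,.15,-24.35)
```

```text
t 13.175 pos [ 0.4733 -0.3499  0.1886] yaw -24.17 zax [-0.0156  0.0037 -0.9999] F [ 0.2  0.8 -0.5] w 0.999 j6 1.27
shift cm [2.41 2.13 3.83] turn 0.003
```

Call:
apply_moves(
  targets=[
    [1.2, 1.0, 1.5, 0],
    [1.2, 1.0, 1.5, 0],
    [0, 0, 0, 0],
    [0, 0, 0, 0],
  ],
)

```text
time_s: 13.68
ee_pos: [0.4874, -0.3724, 0.1569]
ee_rot: [-3.071, 0.649, 0.028]
ft_force: [-0.1, 0.4, -0.2]
grip_width: 1.0
```

Run:
```python
from h import *
to(.486,-.379,.057,-24.35)
p=arm.grab_frame('side');save(p,'s2.png');cv2.imwrite('pics/s2c.png',cv2.resize(p['image'][180:400,220:440,::-1],(600,600)))
```

```text
t 13.675 pos [ 0.4874 -0.3724  0.1569] yaw -23.87 zax [-0.0172  0.0063 -0.9998] F [-0.1  0.4 -0.2] w 1.0 j6 1.26
shift cm [0.33 0.65 9.99] turn 0.008
```

View pics/s2c.png

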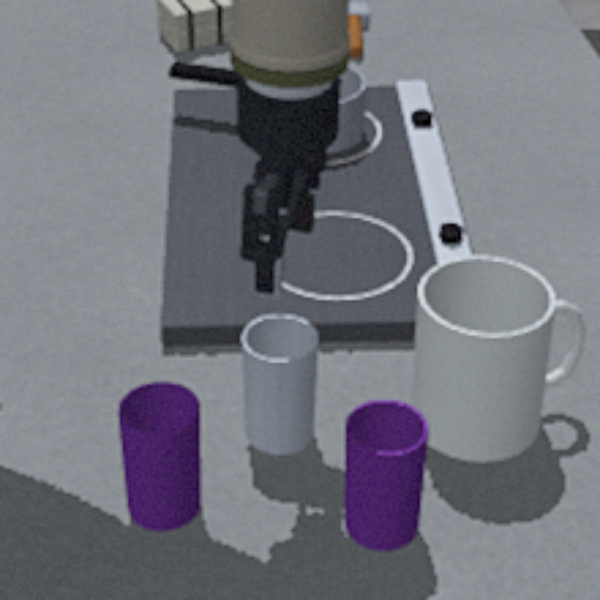

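Call:
apply_moves(
  targets=[
    [0.3, 0.65, 1.0, 0.008],
    [0, 0, 1.5, 0],
    [0, 0, 0, 0],
    [0, 0, 0, 0],
  ],
)

```text
time_s: 14.22
ee_pos: [0.487, -0.3791, 0.1309]
ee_rot: [-3.069, 0.661, 0.027]
ft_force: [0.0, 0.0, -0.7]
grip_width: 0.999
```

Run:
```python
from h import *
to(.486,-.379,.057,-24.35)
for n in('side','top'):
    p=arm.grab_frame(n);P=cloud(p);o=arm.get_obs()['ee_pos']
    q=P.reshape(-1,3);q=q[(np.hypot(q[:,0]-.486,q[:,1]+.379)<.075)&(q[:,2]>.112)&(q[:,2]<.16)]
    q=q[q[:,2].argsort()];print(n,len(q));print((q[:40:4]*1000).round().tolist())
```

```text
t 14.225 pos [ 0.487  -0.3791  0.1309] yaw -24.32 zax [-0.0166  0.0058 -0.9998] F [ 0.   0.  -0.7] w 0.999 j6 1.26
shift cm [0.03 0.02 7.39] turn 0.001
side 91
[[464.0, -420.0, 143.0], [466.0, -422.0, 144.0], [476.0, -428.0, 145.0], [507.0, -340.0, 147.0], [462.0, -422.0, 147.0], [511.0, -342.0, 148.0], [476.0, -426.0, 149.0], [513.0, -345.0, 149.0], [460.0, -419.0, 150.0], [511.0, -344.0, 152.0]]
top 18
[[463.0, -414.0, 149.0], [500.0, -332.0, 153.0], [499.0, -333.0, 157.0], [462.0, -413.0, 157.0], [462.0, -417.0, 159.0]]
```

Call:
apply_moves(
  targets=[
    [0, 0, 1.5, 0],
    [0, 0, 1.5, 0],
    [0, 0, 0, 0],
    [0, 0, 0, 0],
  ],
)

```text
time_s: 14.82
ee_pos: [0.4864, -0.3787, 0.0985]
ee_rot: [-3.069, 0.661, 0.028]
ft_force: [0.2, -0.4, 0.5]
grip_width: 1.005
```

Run:
```python
from h import *
to(.486,-.379,.057,-24.35)
```

```text
t 14.825 pos [ 0.4864 -0.3787  0.0985] yaw -24.31 zax [-0.0169  0.0062 -0.9998] F [ 0.2 -0.4  0.5] w 1.005 j6 1.26
shift cm [0.05 0.04 4.15] turn 0.001
```

Call:
apply_moves(
  targets=[
    [0, 0, 1.5, 0],
    [0, 0, 1.5, 0],
    [0.05, 0, 0.8, 0],
    [0, 0, 0, 0],
    [0, 0, 0, 0],
  ],
)

```text
time_s: 15.45
ee_pos: [0.4861, -0.3786, 0.0576]
ee_rot: [-3.068, 0.661, 0.028]
ft_force: [-0.3, 0.1, 0.0]
grip_width: 0.999
```

Run:
```python
from h import *
to(.486,-.379,.057,-24.35)
p=arm.grab_frame('side');cv2.imwrite('pics/s3c.png',cv2.resize(p['image'][180:400,220:440,::-1],(600,600)))
```

```text
t 15.45 pos [ 0.4861 -0.3786  0.0576] yaw -24.31 zax [-0.0172  0.0064 -0.9998] F [-0.3  0.1  0. ] w 0.999 j6 1.26
shift cm [0.01 0.04 0.06] turn 0.001
```

View pics/s3c.png

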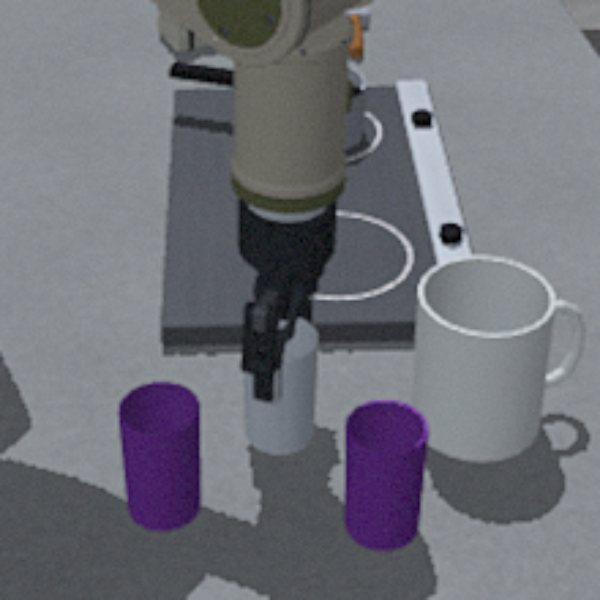

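The near finger (262,370 in the crop) is in front of the metal cup and the far one is behind it. I'll close.

Call:
apply_moves(
  targets=[
    [0, 0, 0, 0],
    [0, 0, 0, 0],
    [0, 0, 0, 0],
    [0, 0, 0, 0],
    [0, 0, 0, 0],
  ],
  jaw=0,
)

```text
time_s: 16.12
ee_pos: [0.4867, -0.3792, 0.0591]
ee_rot: [-3.07, 0.661, 0.025]
ft_force: [0.1, 0.3, -1.7]
grip_width: 0.707
```

Call:
apply_moves(
  targets=[
    [0, 0, -0.5, 0],
    [0, 0, -1.5, 0],
    [0, 0, -2, 0],
    [0, 0, 0, 0],
  ],
)

```text
time_s: 16.62
ee_pos: [0.4879, -0.3798, 0.103]
ee_rot: [-3.07, 0.661, 0.023]
ft_force: [0.3, -0.5, -2.0]
grip_width: 0.706
```

Run:
```python
from h import *
to(.582,.082,.2,-24.35)
p=arm.grab_frame('side');cv2.imwrite('pics/s4c.png',cv2.resize(p['image'][180:400,220:440,::-1],(600,600)))
```

```text
t 16.625 pos [ 0.4879 -0.3798  0.103 ] yaw -24.31 zax [-0.0144  0.0037 -0.9999] F [ 0.3 -0.5 -2. ] w 0.706 j6 1.26
shift cm [-10.58 -45.94  -9.66] turn 0.001
```

View pics/s4c.png

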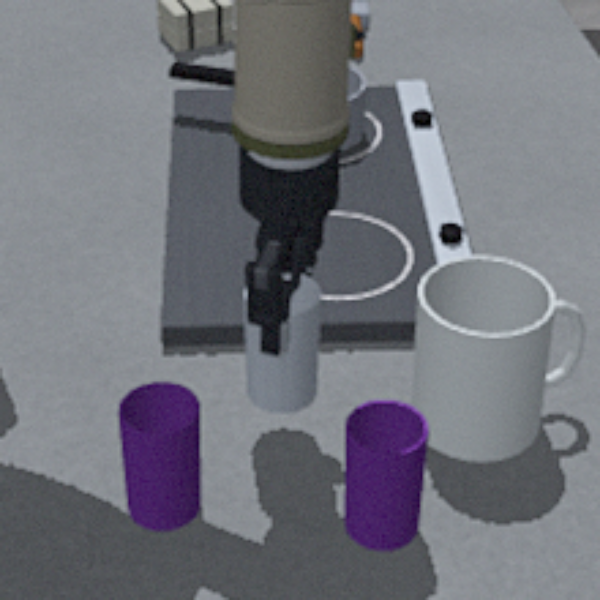

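The cup is held and upright. Lifting and carrying it.

Call:
apply_moves(
  targets=[
    [0, 0, -2.5, 0],
    [0, 0, -2.5, 0],
    [0, 0, -2.5, 0],
    [0, 0, -2, 0],
    [-0.3, -1.4, 0, 0],
    [-0.6, -2.6, 0, 0],
    [-0.7, -3, 0, 0],
    [-0.7, -3, 0, 0],
  ],
)

```text
time_s: 17.68
ee_pos: [0.5068, -0.2736, 0.193]
ee_rot: [-3.063, 0.665, 0.039]
ft_force: [0.5, 0.6, -1.4]
grip_width: 0.708
```

Call:
apply_moves(
  targets=[
    [-0.7, -3, 0, 0],
    [-0.7, -3, 0, 0],
    [-0.7, -3, 0, 0],
    [-0.7, -3, 0, 0],
    [-0.7, -3, 0, 0],
    [-0.7, -3, 0, 0],
  ],
)

```text
time_s: 18.42
ee_pos: [0.5388, -0.0787, 0.1846]
ee_rot: [-3.06, 0.661, 0.06]
ft_force: [0.5, -0.1, -1.8]
grip_width: 0.711
```

Run:
```python
from h import *
to(.582,.082,.2,-24.35)
```

```text
t 18.425 pos [ 0.5388 -0.0787  0.1846] yaw -24.36 zax [-0.035   0.0185 -0.9992] F [ 0.5 -0.1 -1.8] w 0.711 j6 1.75
shift cm [ -2.75 -16.42  -1.4 ] turn -0.0
```

Call:
apply_moves(
  targets=[
    [-0.3, -2, -0.3, 0],
    [-0.3, -2, -0.3, 0],
    [-0.3, -2, -0.3, 0],
    [-0.3, -2, -0.3, 0],
    [-0.3, -2, -0.2, 0],
    [0, 0, 0, 0],
  ],
)

```text
time_s: 19.18
ee_pos: [0.5615, 0.0299, 0.1906]
ee_rot: [-3.061, 0.652, 0.081]
ft_force: [-0.2, -1.8, -1.1]
grip_width: 0.706
```

Run:
```python
from h import *
to(.582,.082,.19,-24.35)
```

```text
t 19.175 pos [0.5615 0.0299 0.1906] yaw -24.04 zax [-0.048   0.0217 -0.9986] F [-0.2 -1.8 -1.1] w 0.706 j6 1.94
shift cm [-0.25 -5.59  0.07] turn 0.005
```

Call:
apply_moves(
  targets=[
    [0, -1, 0, 0],
    [0, -1, 0, 0],
    [0, -1, 0, 0],
    [0, -1, 0, 0],
    [0, -1, 0, 0],
    [0, -0.4, 0, 0],
    [0, 0, 0, 0],
    [0, 0, 0, 0],
  ],
)

```text
time_s: 20.18
ee_pos: [0.5846, 0.0817, 0.1894]
ee_rot: [-3.061, 0.653, 0.083]
ft_force: [-0.6, 0.6, -1.2]
grip_width: 0.705
```

Run:
```python
from h import *
to(.583,.083,.19,-24.35)
p=arm.grab_frame('side');P=cloud(p);save(p,'s5.png');cv2.imwrite('pics/s5c.png',cv2.resize(p['image'][100:320,220:440,::-1],(600,600)))
q=P.reshape(-1,3);q=q[(np.hypot(q[:,0]-.583,q[:,1]-.083)<.05)&(q[:,2]>.1)&(q[:,2]<.23)]
from scipy.optimize import least_squares
for z in(.14,.15,.16,.17):
    r=q[abs(q[:,2]-z)<.006]
    s=least_squares(lambda a:np.hypot(r[:,0]-a[0],r[:,1]-a[1])-.0298,[.583,.083],loss='cauchy',f_scale=.002);print(z,len(r),s.x.round(4))
print('lowest',np.sort(q[:,2])[:5])
```

```text
t 20.175 pos [0.5846 0.0817 0.1894] yaw -24.1 zax [-0.0496  0.0212 -0.9985] F [-0.6  0.6 -1.2] w 0.705 j6 2.03
shift cm [-0.2  -0.05 -0.05] turn 0.004
0.14 68 [0.5834 0.0828]
0.15 75 [0.5835 0.0825]
0.16 75 [0.5839 0.0825]
0.17 81 [0.5845 0.0827]
lowest [0.12775775 0.12831699 0.12914092 0.12916298 0.12960364]
```

View pics/s5c.png

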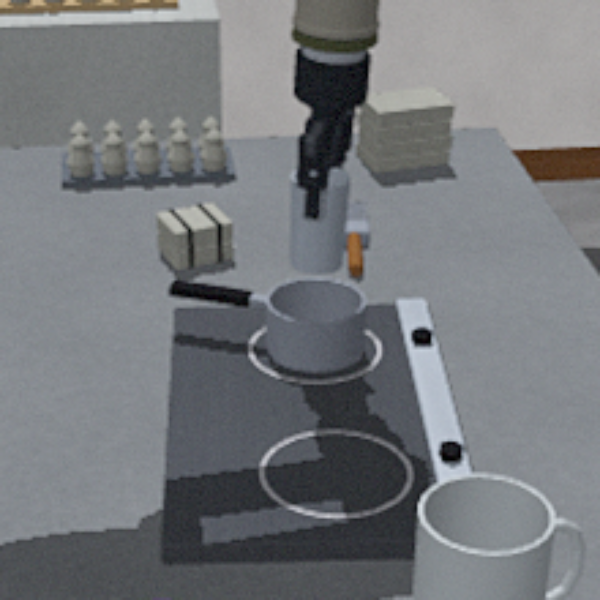

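The cup (crop 320,225) is centred over the pot (315,320) to about 1 mm. Lowering it.

Call:
apply_moves(
  targets=[
    [0, 0, 1.5, 0],
    [0.07, 0, 1.5, 0],
    [0.07, 0, 1.5, 0],
    [0.07, 0, 1, 0],
    [0, 0, 0, 0],
  ],
)

```text
time_s: 20.85
ee_pos: [0.5823, 0.0813, 0.1286]
ee_rot: [-3.061, 0.655, 0.087]
ft_force: [0.6, 0.0, -1.5]
grip_width: 0.706
```

Run:
```python
from h import *
to(.584,.082,.092,-24.35)
```

```text
t 20.85 pos [0.5823 0.0813 0.1286] yaw -24.17 zax [-0.0526  0.021  -0.9984] F [ 0.6  0.  -1.5] w 0.706 j6 2.02
shift cm [ 0.34 -0.15  3.65] turn 0.003
```

Call:
apply_moves(
  targets=[
    [0.15, -0.1, 1, 0],
    [0.15, 0, 1, 0],
    [0.05, 0, 0.8, 0],
    [0.03, 0, 0.3, 0],
    [0, 0, 0, 0],
  ],
)

```text
time_s: 21.48
ee_pos: [0.5854, 0.0813, 0.096]
ee_rot: [-3.061, 0.655, 0.085]
ft_force: [-0.6, 0.0, -1.0]
grip_width: 0.708
```

Run:
```python
from h import *
to(.584,.082,.089,-24.35)
```

```text
t 21.475 pos [0.5854 0.0813 0.096 ] yaw -24.17 zax [-0.0512  0.0211 -0.9985] F [-0.6  0.  -1. ] w 0.708 j6 2.02
shift cm [-0.12 -0.01  0.71] turn 0.003
```

Call:
apply_moves(
  targets=[
    [-0.05, 0, 0.3, 0],
    [0, 0, 0.15, 0],
    [0, 0, 0, 0],
  ],
)

```text
time_s: 21.85
ee_pos: [0.5852, 0.0817, 0.0921]
ee_rot: [-3.061, 0.655, 0.083]
ft_force: [0.3, -0.2, -0.7]
grip_width: 0.705
```

Call:
apply_moves(
  targets=[
    [0, 0, 0.15, 0],
    [0, 0, 0, 0],
  ],
)

```text
time_s: 22.1
ee_pos: [0.5852, 0.0818, 0.0907]
ee_rot: [-3.061, 0.655, 0.083]
ft_force: [0.4, -0.7, -1.7]
grip_width: 0.706
```

Call:
apply_moves(
  targets=[
    [0, 0, 0.15, 0],
    [0, 0, 0, 0],
  ],
)

```text
time_s: 22.35
ee_pos: [0.5852, 0.0818, 0.0892]
ee_rot: [-3.061, 0.655, 0.083]
ft_force: [0.1, -0.2, -0.7]
grip_width: 0.708
```

Call:
apply_moves(
  targets=[
    [0, 0, 0.15, 0],
    [0, 0, 0, 0],
  ],
)

```text
time_s: 22.6
ee_pos: [0.5856, 0.0818, 0.0886]
ee_rot: [-3.061, 0.655, 0.081]
ft_force: [-0.1, -1.2, -1.2]
grip_width: 0.708
```

Call:
apply_moves(
  targets=[
    [0, 0, 0.15, 0],
    [0, 0, 0, 0],
  ],
)

```text
time_s: 22.85
ee_pos: [0.5861, 0.0818, 0.0886]
ee_rot: [-3.061, 0.655, 0.079]
ft_force: [0.4, 0.4, -1.5]
grip_width: 0.706
```

Call:
apply_moves(
  targets=[
    [0, 0, 0.25, 0],
  ],
)

```text
time_s: 22.98
ee_pos: [0.5865, 0.0817, 0.0882]
ee_rot: [-3.061, 0.655, 0.077]
ft_force: [-10.8, -2.3, 26.1]
grip_width: 0.709
```

Call:
apply_moves(
  targets=[
    [0, 0, 0.25, 0],
  ],
)

```text
time_s: 23.1
ee_pos: [0.5869, 0.0816, 0.0884]
ee_rot: [-3.061, 0.655, 0.076]
ft_force: [-10.9, -2.3, 23.5]
grip_width: 0.707
```

Run:
```python
from h import *
to(.584,.082,.089,-24.35)
p=arm.grab_frame('side');P=cloud(p);cv2.imwrite('pics/s6c.png',cv2.resize(p['image'][120:300,240:420,::-1],(600,600)))
q=P.reshape(-1,3);q=q[(np.hypot(q[:,0]-.583,q[:,1]-.083)<.05)&(q[:,2]>.1)&(q[:,2]<.14)]
g=cloud(p)
print(len(q))
fitpot((.583,.083))
```

```text
t 23.1 pos [0.5869 0.0816 0.0884] yaw -24.15 zax [-0.045   0.0203 -0.9988] F [-10.9  -2.3  23.5] w 0.707 j6 2.02
shift cm [-0.28  0.08 -0.05] turn 0.004
250
top pot [0.583  0.0826] 128 0.0012 rim plane [-0.0396  0.034   0.084 ]
side pot [0.5833 0.0818] 187 0.0025 rim plane [0.0017 0.0019 0.0837]
```

View pics/s6c.png

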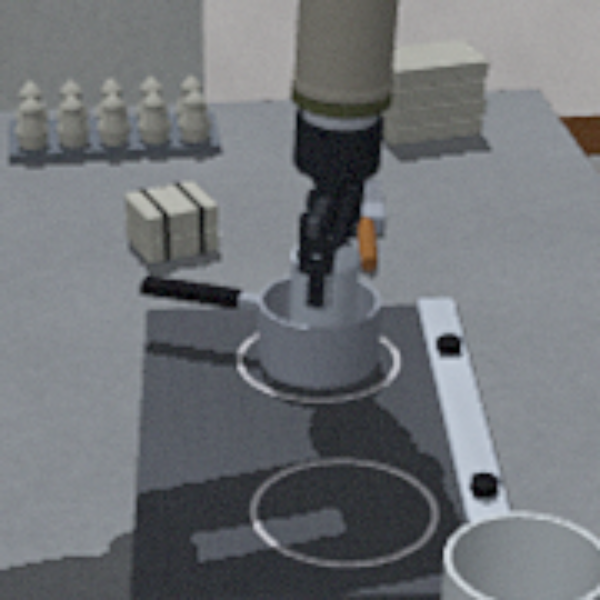

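The push meets the floor (25 N at z 0.088, the expected floor height), so the cup is standing. I'll unload, then open.

Call:
apply_moves(
  targets=[
    [0, 0, 0, 0],
    [0, 0, 0, 0],
  ],
)

```text
time_s: 23.5
ee_pos: [0.587, 0.0816, 0.0886]
ee_rot: [-3.061, 0.655, 0.075]
ft_force: [0.2, -1.1, -1.1]
grip_width: 0.707
```

Call:
apply_moves(
  targets=[
    [0, 0, 0, 0],
    [0, 0, 0, 0],
    [0, 0, 0, 0],
    [0, 0, 0, 0],
  ],
  jaw=1,
)

```text
time_s: 24.0
ee_pos: [0.5866, 0.0816, 0.0874]
ee_rot: [-3.061, 0.655, 0.077]
ft_force: [-0.3, -0.4, -0.4]
grip_width: 1.002
```

Run:
```python
from h import *
to(.5835,.082,.2,-24.35)
p=arm.grab_frame('side');P=cloud(p);cv2.imwrite('pics/s7c.png',cv2.resize(p['image'][120:300,240:420,::-1],(600,600)))
```

```text
t 24.0 pos [0.5866 0.0816 0.0874] yaw -24.15 zax [-0.0456  0.0205 -0.9988] F [-0.3 -0.4 -0.4] w 1.002 j6 2.02
shift cm [ -0.86   0.09 -11.23] turn 0.003
```

View pics/s7c.png

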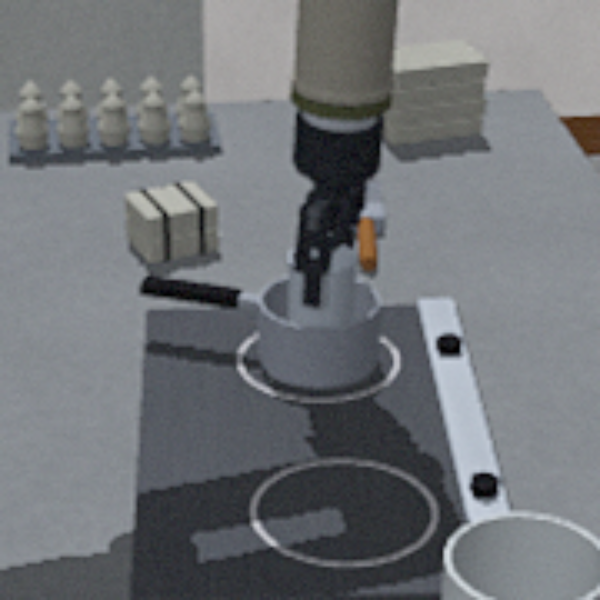

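Released. Retreating straight up in world z, then aside.

Call:
apply_moves(
  targets=[
    [-0.05, 0, -1, 0],
    [-0.05, 0, -1.5, 0],
    [-0.1, 0, -2, 0],
    [-0.1, 0, -2, 0],
    [-0.1, 0, -3, 0],
    [-0.1, 0, -4, 0],
    [0, 0, 0, 0],
  ],
)

```text
time_s: 24.92
ee_pos: [0.5899, 0.081, 0.2366]
ee_rot: [-3.059, 0.654, 0.064]
ft_force: [1.0, -0.5, -0.3]
grip_width: 1.002
```

Call:
apply_moves(
  targets=[
    [0, 4, -1, 0],
    [0, 4, -1, 0],
    [0, 4, 0, 0],
    [0, 4, 0, 0],
    [0, 4, 0, 0],
    [0, 0, 0, 0],
    [0, 0, 0, 0],
  ],
)

```text
time_s: 25.8
ee_pos: [0.5067, -0.1064, 0.2617]
ee_rot: [-3.06, 0.652, 0.055]
ft_force: [0.7, 0.2, -0.7]
grip_width: 1.0
```

Run:
```python
from h import *
to(.5835,.082,.2,-24.35)
fitpot((.583,.083))
from scipy.optimize import least_squares
for n in('top','side'):
    p=arm.grab_frame(n);X=cloud(p).reshape(-1,3)
    q=X[(np.hypot(X[:,0]-.583,X[:,1]-.083)<.05)&(X[:,2]>.11)&(X[:,2]<.145)]
    r=q[q[:,2]>.122]
    s=least_squares(lambda a:np.hypot(r[:,0]-a[0],r[:,1]-a[1])-.0295,[.583,.083],loss='cauchy',f_scale=.002)
    k=r[abs(s.fun)<.0025];c=np.linalg.lstsq(np.c_[k[:,:2]-s.x,np.ones(len(k))],k[:,2],rcond=None)[0]
    print(n,'cup rim',s.x.round(4),len(r),'plane',c.round(3))
    print([ (t,[np.round(d['xyz'],3).tolist() for d in arm.search_frame(p,t)][:2]) for t in('mould','jug','brush')])
a=cv2.imread('pics/last_top.png');b=cv2.imread('pics/last_side.png')
cv2.imwrite('pics/fin.png',np.hstack([cv2.resize(a[140:310,190:430],(400,283)),cv2.resize(b[180:310,230:414],(400,283))]))
```

```text
t 25.8 pos [ 0.5067 -0.1064  0.2617] yaw -24.06 zax [-0.0315  0.0196 -0.9993] F [ 0.7  0.2 -0.7] w 1.0 j6 1.68
shift cm [ -0.44 -20.3    6.3 ] turn 0.005
top pot [0.5829 0.083 ] 384 0.0013 rim plane [ 0.0004 -0.0051  0.0861]
side pot [0.5831 0.0816] 191 0.0025 rim plane [-0.0022  0.0054  0.0836]
top cup rim [0.5847 0.0818] 156 plane [-0.006 -0.004  0.129]
[('mould', [[0.465, 0.38, 0.05]]), ('jug', [[0.659, -0.393, 0.062]]), ('brush', [[0.674, 0.418, 0.016]])]
side cup rim [0.584  0.0809] 85 plane [-0.021  0.018  0.126]
[('mould', [[0.468, 0.362, 0.036], [0.677, 0.396, 0.018]]), ('jug', [[0.651, -0.416, 0.084]]), ('brush', [[0.676, 0.397, 0.018]])]
```

View pics/fin.png

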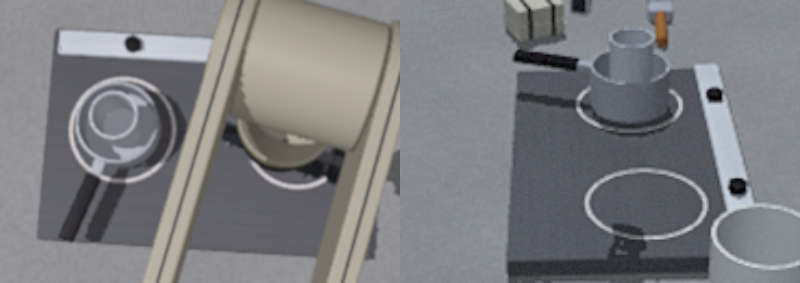

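The cup (top crop 112,115; side crop 632,60) stands upright in the pot. The pot is centred in the outer ring, the bystanders haven't moved and the arm is clear, so I'm handing in.

```bash
python3 -c "
from plant import arm
print(arm.close_job())"
```

```text
the job is handed in; nothing more can be done
None
```

The pot is in the middle of the warm zone with the metal cup standing upright inside it. I handed the job in at about 26 s of the 56 s allowed.

- **Pot:** I gripped it by the handle and slid it from the plain ring with a light downward load (3–6 N), so its base stayed down. It ended within about 2 mm of the ring centre at (0.583, 0.083), and the last rim fits show it level.
- **Cup:** I lowered it until a further push met the pot's floor (about 25 N), unloaded, and let go. Its rim is level at z ≈ 0.129, which matches the pot floor plus the cup's height. It stands 1–2 mm off the pot's centre.
- **Bystanders:** the mould, jug and brush read the same as at the start to within the detector's error. I didn't touch the purple cups.

Three things did not go as expected:
- **First grasp missed:** the jaws shut on top of the handle without moving the pot. The reported tool point turned out to be the shut fingertip, not 25 mm behind it as described; I corrected for that.
- **Gripper tilt:** the tool leaned up to about 3° while carrying the cup. The cup levelled when it was set down.
- **Side-camera rim fit:** the side camera's fit of the cup rim shows about 1.5° of slope, against about 0.4° from the top camera. The side fit had only 85 points, and the pictures show the cup upright.

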